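# Release the drawer's lock-out lever and shut the drawer

## Task

The upper drawer of the small tool cabinet is locked open. With a fingertip press down the steel thumb pad of the lock-out lever, on the drawer's right-hand side just behind its front, and keep it down while you slide the drawer in past the catch; then let go of the lever and push the drawer gently by its front until it is fully shut. Do not force the drawer against the lock, and leave the tools and bins lying in their places.

Things in the scene. Friction and masses are not known exactly. Their poses are not given: they have to be found in the camera images.
- carcass_front (a point): Point on a grey two-drawer bench-top tool cabinet, 300 deep x 360 wide x 163 high (mm): middle of its carcass's front edge, 135 above the bench. Axes: x from the cabinet's front to its back (the way a drawer shuts), y to the left as you face its front, z up. The lower drawer is shut and not part of the job; the upper one stands open, held by the lever of its right-hand slide.
- drawer_front: Bare aluminium grip strip, 352 wide (y) x 24 high, on the front panel of the open upper drawer: its flat outer face is where to push. Origin: centre of that face, 135 above the bench; axes as carcass_front's. The front's top edge is 12 above the origin, its inner face 28 behind it (+x). Drawer fully shut: origin at x = -28 from carcass_front. Side walls reach 122 above the bench, the foam floor 92.
- thumb_pad: Steel thumb pad of the lock-out lever, over the open drawer's right-hand wall close behind its front. Flat top 36 long (x) x 32 wide; across its rear (+x) end a lip 6 thick, 9 high, for a fingertip to push against. Origin: centre of the flat, 137 above the bench, 58 behind the strip's outer face, 150 right of the drawer's middle. 12 clear between flat and front panel, which stands 10 above it.
- latch (a joint): Spring rocker lever carrying the thumb pad, pivot 85 behind the pad's centre, rad: 0 = up (its hook stands before a keeper on the cabinet and bars the drawer from shutting), 0.13 = pad fully down (11 mm). From 0.075 (pad 6.5 mm down) the hook clears; 8 to 9 mm is a safe depth. 2 N to start, 8 N at 8.5 mm. Springs up when let go, unless the hook rests on the keeper.
- drawer (a joint): How far the upper drawer is pushed in, m: -0.010 to 0 at the start (the hook meets the keeper at 0.003), 0.200 = fully shut on its stop. From 0.003 to about 0.037 the hook is passing over the keeper; beyond that the lever may be let go and springs up. Ball runners: 3 to 5 N to push, stays where left. The thumb pad and all things in the drawer travel with it.
- bin_bolts: Loose open red bin with bolts lying in the drawer, 90 x 110 x 34 high. Origin: centre of its underside.
- bin_nuts: Loose open red bin with nuts lying in the drawer, 90 x 90 x 34 high. Origin: centre of its underside.
- driver_big: Loose screwdriver lying across the drawer, 220 long, black handle 26 thick. Origin: under its middle, on the foam.
- flat_file: Loose flat file with a wooden handle lying across the drawer behind the screwdriver, 250 long, 22 high. Origin: under its middle, on the foam.
- spanner: Loose spanner, 180 long, lying on the bench to the robot's right. Origin: under its middle.
- grease_tin: Loose grease tin, 66 across x 45 high, on the bench to the robot's right. Origin: centre of its underside.
- hammer: Loose hammer, 280 long, lying on the bench to the robot's right. Origin: under its middle.
- oil_bottle: Loose oil bottle, 56 across x 150 high, standing on the bench to the robot's right. Origin: centre of its underside.
- bin_bench: Loose empty red bin, 150 x 100 x 60 high, on the bench to the robot's right. Origin: centre of its underside.
There are look-alikes about, which are no part of the job. Leave any yellow look-alike of the flat_file alone.

How it is judged:
On the way, in this order (a step that is already met when the one before it is completed fails the run):
1. a finger holds the thumb pad down while the drawer slides past the catch (contact force between the fingers and thumb_pad above 0.5 N and value of joint latch above 0.055 rad and value of joint drawer above 0.005 m), for 0.05 s.
2. the lever is let go, sprung up, with the catch behind it (contact force between the fingers and thumb_pad below 0.1 N and value of joint latch below 0.02 rad and value of joint drawer above 0.03 m), for 0.05 s.
At the end, for the whole second after the job is handed in: The upper drawer is shut to within 5 mm of its stop, the lever has sprung back up, and the two bins, the screwdriver and the file still lie on the foam inside the drawer (value of joint drawer above 0.195 m and value of joint latch below 0.02 rad and x of bin_bolts in the frame of drawer_front between 0.03 and 0.28 m and height (world z) of bin_bolts between 0.085 and 0.105 m and x of bin_nuts in the frame of drawer_front between 0.03 and 0.28 m and height (world z) of bin_nuts between 0.085 and 0.105 m and x of driver_big in the frame of drawer_front between 0.03 and 0.28 m and height (world z) of driver_big between 0.085 and 0.105 m and x of flat_file in the frame of drawer_front between 0.03 and 0.28 m and height (world z) of flat_file between 0.085 and 0.105 m); the robot touches nothing.
It fails at once if the drawer's front is pushed with more than 60 N (forced against the lock or slammed) (contact force between the fingers and drawer_front above 60 N).
It fails at once if the drawer is slammed (moves faster than 0.4 m/s) (velocity of joint drawer above 0.4 m/s).
It fails at once if a tool or bin in the drawer is lifted (height (world z) of any of bin_bolts, bin_nuts, driver_big, flat_file above 0.112 m).
It fails at once if a tool or bin in the drawer is pushed about (more than 50 mm along or 40 mm across the drawer) (x of any of bin_bolts, bin_nuts in the frame of drawer_front above 0.13 m or x of any of bin_bolts, bin_nuts in the frame of drawer_front below 0.03 m or y of bin_bolts in the frame of drawer_front above 0.115 m or y of bin_bolts in the frame of drawer_front below 0.035 m or y of bin_nuts in the frame of drawer_front above 0 m or y of bin_nuts in the frame of drawer_front below -0.08 m or x of driver_big in the frame of drawer_front above 0.2 m or x of driver_big in the frame of drawer_front below 0.1 m or y of driver_big in the frame of drawer_front above 0.037 m or y of driver_big in the frame of drawer_front below -0.043 m or x of flat_file in the frame of drawer_front above 0.24 m or x of flat_file in the frame of drawer_front below 0.14 m or y of flat_file in the frame of drawer_front above 0.04 m or y of flat_file in the frame of drawer_front below -0.04 m).
It fails at once if a loose thing on the bench is moved more than 30 mm (distance of any of spanner, grease_tin, hammer, oil_bottle, bin_bench from where it was at the start of the episode above 0.03 m).
It also fails if it takes over 48 s, if anything falls off the work surface, if the arm or the gripper's body presses on something with over 40 N, if the wrist force passes 120 N, or if a joint passes its speed limit or range.

## Robot

A 6-joint arm with a two-finger parallel gripper is mounted at the origin on the work surface. World frame = base frame: x ahead of the robot, y to its left, z up, the work surface at z = 0. Lengths are in m, angles in rad, forces in N, time in s.
With the tool pointing down it reaches from about 0.25 to 0.725 m from the base axis. Payload 4 kg.
Tool frame: the origin (TCP) lies midway between the tips of the shut fingers; the grasp point (between the pads) lies 19 mm behind it (bot.grip_point_offset is the distance from the TCP to the grasp point, in m); z points along the fingers, y is the line along which they close (so a half turn about z gives the same grasp; the last joint's range is limited). The gripper opens to 85 mm and grips with 20 to 120 N. Pads are 22 mm wide; open, the fingers measure 114 mm over their backs; the gripper's body (76 mm by 85 mm) begins 54 mm behind the grasp point. The pads swing forward as they close: fully open they stand 13 mm farther back than shut.
Start: joints at [1.244, 0.241, 0.005, 1.335, 0, 1.571], TCP at [0.161, 0.474, 0.231] pointing down, gripper open.
Joint ranges: [-2.72, 2.72], [-1.05, 1.87], [-1.09, 1.28], [-1.99, 2.15], [-1.42, 1.44], [-3.14, 3.14]. Speed limits (rad/s): [2.79, 2.79, 3.14, 3.14, 3.14, 3.14].

## Interface

Orientations are given as a unit quaternion [x, y, z, w].
In Python, from workcell import bot gives the robot as it stands.
- The arm moves only by the tool step_arm, never from a script. Its argument "targets" is text: rows parted by semicolons, each of 7 numbers parted by spaces: the opening, from -1 (shut) to 1 (fully open), so that 0 is half open, then the shift along the world's x, y, z normalised to -1 to 1, where 1 is 0.5 m, then the turn, a rotation vector about the world's x, y, z normalised to -1 to 1, where 1 is pi/4 rad. In form: gripper x y z wx wy wz; .... A call has 1 to 10 rows; each row is the pose to reach, as a shift and turn from the pose commanded when the call began; what a row does not reach only later rows make up. A row lasts 1/12 s, in which the tool goes at most 41.7 mm and 7.16 degrees, less where a joint would pass 70% of its speed; a pose out of reach is approached as far as the arm can. A call with a number of a shift or a turn outside -1 to 1 is refused whole. A call with a gripper value outside its range is refused whole. The fingers move at their own pace and stop on an object; the grip force is fixed at half the most. Time passes only in rows, so rows that repeat a pose let the fingers close. It gives the time, the measured TCP pose, the force, the opening and the grip force at its end, in the units of the state.
- bot.get_obs(): the state, without advancing time (a new reading comes with each control period).
- bot.camera(name): name is "scene" or "top" or "wrist"; returns the picture (400x640x3 uint8, red, green, blue); there is no depth.
- bot.camera_info(name): a dict with "vertical_fov" (degrees; the focal length in pixels is half the picture's height over the tangent of half this angle, whatever the lens; pixels are square), "cx", "cy" (the principal point, pixels), "D" ([k1, k2, p1, p2, k3] as OpenCV has them; the pictures are not rectified), "pose" (4x4, takes a point from camera to world coordinates). Camera axes: x right, y up, looking along -z (the intrinsics and any distortion apply to the point x, -y, -z); pixel columns grow to the right and rows downward; lengths in m; the calibration is good to about 2 mm. A picture is of the moment at which its call begins: read the wrist's pose just before it. camera_info takes no time and is no camera call; for the wrist camera it gives the pose at the moment of the call.
- bot.job_done(): hands the job in; it is judged then, once.
The state is a dict: "clock": time; "joint_pos": joint angles; "joint_vel": joint speeds; "tau": joint torques, N m; "eef_pos": TCP position; "tool_rot": TCP orientation; "ft_force": force on the tool from outside, world axes, zero at the start; "ft_torque": the same for the moment, N m; "grip_width": finger opening in m; "grasp_force": force on a finger pad.
Only numpy, scipy, OpenCV 4.12 (cv2) and the standard library are available. Lean on these libraries where they do the work, as an engineer would, in place of code of your own. Each camera call takes 0.05 s, during which the arm holds its last target. There are 200 camera calls.

## Working session

There is one attempt and no reset: what is moved stays moved. The work goes in short steps, Python scripts to look and compute and a tool call to move; the robot and the scene stay as the last step left them, time stands still between calls to the robot, and variables do not carry over. Pictures are saved under pics/ and viewed, at most 10 in all, crops included, and the job is handed in when it is done.

Besides the shell and the picture viewer there is one more tool, called after "Call:" in YAML: its name, and indented under it one key for each argument. step_arm: Moves the arm, as the interface text tells. Scaled input: -1 to 1 covers 0.5 m each way for a shift and pi/4 rad each way for a turn. Its arguments: {"type":"object","properties":{"targets":{"type":"string"}},"required":["targets"]}

```bash
mkdir -p pics; cat > h.py <<'E'
import numpy as np, cv2
from workcell import bot
def ray(info,u,v):
    f=200/np.tan(np.radians(info["vertical_fov"])/2)
    K=np.array([[f,0,info["cx"]],[0,f,info["cy"]],[0,0,1]])
    p=cv2.undistortPoints(np.array([[[u,v]]],float),K,np.array(info["D"],float))[0,0]
    T=np.array(info["pose"]); return T[:3,3],T[:3,:3]@np.array([p[0],-p[1],-1])
def onz(info,u,v,z):
    o,d=ray(info,u,v); return o+d*(z-o[2])/d[2]
E
python3 - <<'E'
from h import *
for n in("top","scene"):
    cv2.imwrite(f"pics/{n}.png",bot.camera(n)[:,:,::-1]); i=bot.camera_info(n); print(n,i)
o=bot.get_obs();print(o["tool_rot"],o["clock"],o["eef_pos"])
E
```

```text
top {'vertical_fov': 49.26924460209667, 'cx': 315.13137112195835, 'cy': 198.2606489736086, 'D': array([0.03354325, 0.        , 0.        , 0.        , 0.        ]), 'pose': array([[ 0.0179946 ,  0.99152418, -0.1286701 ,  0.38934038],
       [-0.99975186,  0.01953353,  0.01070827, -0.05018859],
       [ 0.01313089,  0.12844548,  0.99162964,  1.22806943],
       [ 0.        ,  0.        ,  0.        ,  1.        ]])}
scene {'vertical_fov': 49.20031858386874, 'cx': 330.7326863763786, 'cy': 199.5609446727574, 'D': array([-0.01146838,  0.        ,  0.        ,  0.        ,  0.        ]), 'pose': array([[ 0.26449976, -0.64266846,  0.71903903,  1.52624581],
       [ 0.96435119,  0.1825687 , -0.19156055, -0.30972348],
       [-0.0081641 ,  0.74407387,  0.66804747,  1.00154021],
       [ 0.        ,  0.        ,  0.        ,  1.        ]])}
[ 1.62680867e-01  9.86678274e-01 -9.46415843e-04 -1.52752273e-04] 0.1 [0.16032248 0.47300492 0.23049257]
```

View pics/top.png

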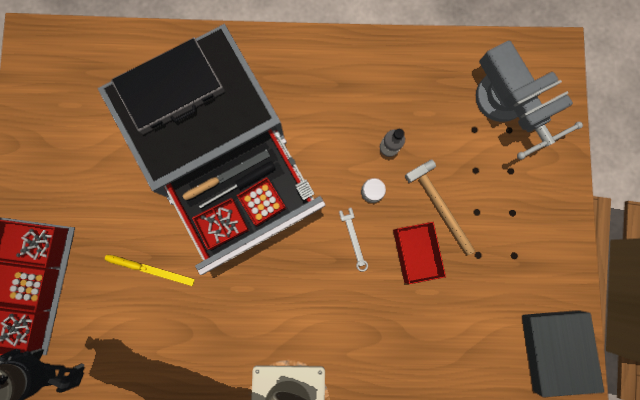

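View pics/scene.png

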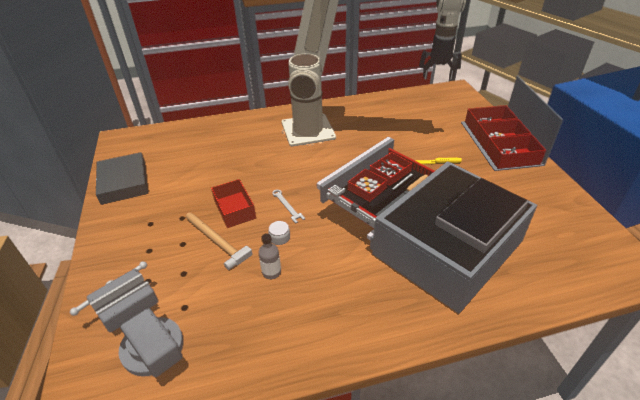

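The top view shows the open drawer: front strip from about (200,270) to (323,203), pad near (304,189), yellow file look-alike at (150,270), and bench items to the right. I'll enlarge the drawer area.

```bash
python3 - <<'E'
from h import *
im=cv2.imread("pics/top.png")[150:290,150:340]
cv2.imwrite("pics/c1.png",cv2.resize(im,None,fx=4.2,fy=4.2,interpolation=cv2.INTER_CUBIC))
E
```

```text
(no output)
```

View pics/c1.png

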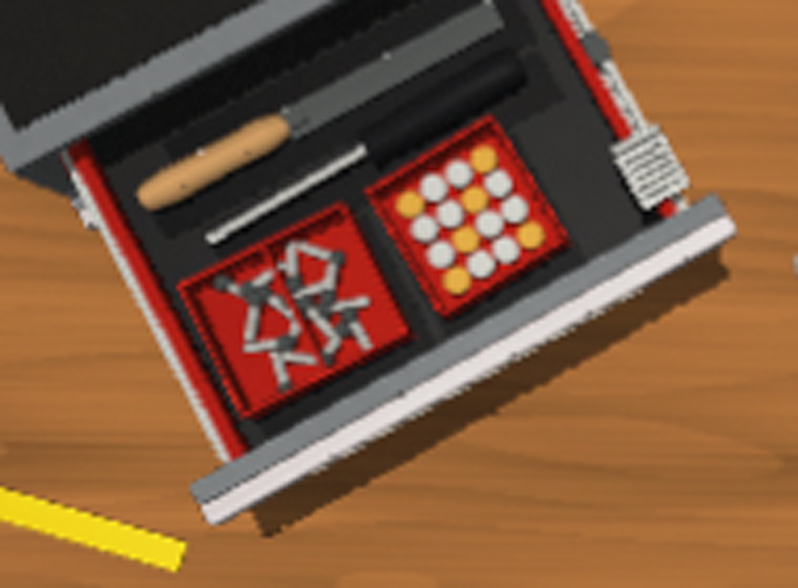

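The crop shows the front panel (grey plus white strip) with outer corners at crop (208,523) and (737,228), and the ribbed pad centred near (650,167). Next I compute coarse positions.

```bash
python3 - <<'E'
from h import *
i=bot.camera_info("top")
P=lambda c,z:onz(i,150+c[0]/4.2,150+c[1]/4.2,z)
for n,c,z in[("outL",(208,523),.147),("outR",(737,228),.147),("inL",(193,490),.147),("inR",(712,197),.147),("pad",(650,167),.137),("padcorners",(612,145),.137),("",(652,125),.137),("",(690,187),.137),("",(650,205),.137)]: print(n,P(c,z).round(4))
d=P((737,228),.147)-P((208,523),.147);print(np.hypot(*d[:2]),np.arctan2(d[1],d[0]))
w=bot.camera_info("wrist");print(w["vertical_fov"],w["pose"].round(3))
E
```

```text
outL [0.3374 0.2154 0.147 ]
outR [ 0.515 -0.088  0.147]
inL [0.3561 0.2251 0.147 ]
inR [ 0.5333 -0.0728  0.147 ]
pad [ 0.5521 -0.0354  0.137 ]
padcorners [ 0.565  -0.0122  0.137 ]
 [ 0.5777 -0.036   0.137 ]
 [ 0.5404 -0.0597  0.137 ]
 [ 0.529  -0.0359  0.137 ]
0.3515290594104848 -1.041297643750374
70.7200175853021 [[ 0.32  -0.909 -0.266  0.094]
 [ 0.947  0.307  0.091  0.495]
 [-0.001 -0.282  0.96   0.373]
 [ 0.     0.     0.     1.   ]]
```

Call:
step_arm:
  targets: "-1 0.04 -0.05 0.04 0 0 0.1; -1 0.1 -0.12 0.08 0 0 0.2; -1 0.15 -0.19 0.1 0 0 0.3; -1 0.2 -0.26 0.1 0 0 0.4; -1 0.25 -0.33 0.1 0 0 0.5; -1 0.3 -0.39 0.1 0 0 0.6; -1 0.34 -0.44 0.1 0 0 0.7; -1 0.37 -0.48 0.1 0 0 0.75; -1 0.39 -0.51 0.1 0 0 0.75; -1 0.39 -0.51 0.1 0 0 0.75"

```text
clock: 0.93
eef_pos: [0.3568, 0.2159, 0.2809]
tool_rot: [-0.128, 0.992, -0.001, -0.0]
ft_force: [-0.3, 0.3, 0.5]
grip_width: -0.0002
grasp_force: 0.0
```

```bash
python3 - <<'E'
from h import *
o=bot.get_obs();print({k:np.round(o[k],3) for k in("clock","joint_pos","eef_pos","tool_rot","ft_force","grip_width")})
E
```

```text
{'clock': np.float64(0.933), 'joint_pos': array([ 5.45e-01,  5.80e-02, -8.30e-02,  1.43e+00, -1.00e-03,  2.88e-01]), 'eef_pos': array([0.357, 0.216, 0.281]), 'tool_rot': array([-0.128,  0.992, -0.001, -0.   ]), 'ft_force': array([-0.258,  0.273,  0.482]), 'grip_width': np.float64(-0.0)}
```

Call:
step_arm:
  targets: "-1 0.04 -0.06 0 0 0 0.1; -1 0.08 -0.13 -0.02 0 0 0.2; -1 0.12 -0.21 -0.04 0 0 0.3; -1 0.16 -0.29 -0.06 0 0 0.34; -1 0.2 -0.36 -0.08 0 0 0.34; -1 0.24 -0.43 -0.1 0 0 0.34; -1 0.27 -0.49 -0.12 0 0 0.34; -1 0.29 -0.53 -0.12 0 0 0.34; -1 0.304 -0.556 -0.12 0 0 0.34; -1 0.304 -0.556 -0.12 0 0 0.34"

```text
clock: 1.77
eef_pos: [0.5084, -0.061, 0.2206]
tool_rot: [-0.26, 0.966, 0.0, -0.0]
ft_force: [-0.3, 0.6, 0.3]
grip_width: -0.0002
grasp_force: 0.0
```

```bash
python3 - <<'E'
from h import *
i=bot.camera_info("wrist");np.save("w.npy",i["pose"])
cv2.imwrite("pics/w1.png",bot.camera("wrist")[:,:,::-1])
o=bot.get_obs();print({k:np.round(o[k],3) for k in("clock","joint_pos","eef_pos","tool_rot","ft_force")})
E
```

```text
{'clock': np.float64(1.817), 'joint_pos': array([-1.170e-01,  2.680e-01,  1.400e-02,  1.318e+00,  1.000e-03,
       -6.450e-01]), 'eef_pos': array([ 0.508, -0.059,  0.221]), 'tool_rot': array([-0.261,  0.965,  0.001, -0.   ]), 'ft_force': array([-0.067,  0.726, -0.105])}
```

View pics/w1.png

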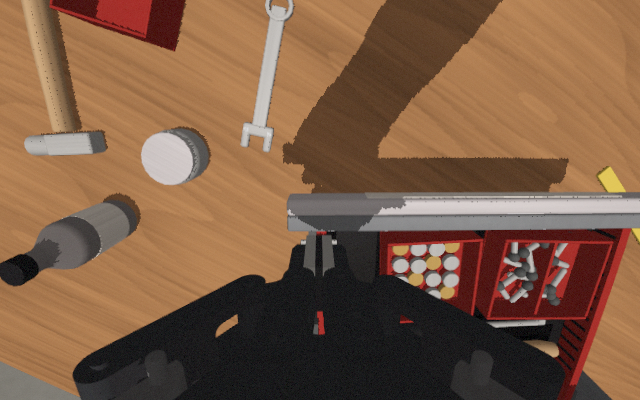

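```bash
python3 - <<'E'
from h import *
i=bot.camera_info("wrist");i["pose"]=np.load("w.npy")
xd=np.array([.863,.505]);yd=np.array([-.505,.863]);O=np.array([.4262,.0637])
for r in(195,213,229):
  for u in(291,600):
    for z in(.147,.123):
      p=onz(i,u,r,z)[:2];print(r,u,z,p.round(4),((p-O)@xd).round(4),((p-O)@yd).round(4))
E
```

```text
195 291 0.147 [ 0.5109 -0.087 ] -0.003 -0.1728
195 291 0.123 [ 0.5179 -0.0857] 0.0036 -0.1752
195 600 0.147 [0.382  0.1342] -0.0025 0.0831
195 600 0.123 [0.3747 0.16  ] 0.0042 0.1091
213 291 0.147 [ 0.5242 -0.0797] 0.0122 -0.1733
213 291 0.123 [ 0.5327 -0.0776] 0.0205 -0.1757
213 600 0.147 [0.3934 0.1462] 0.0133 0.0878
213 600 0.123 [0.3873 0.1733] 0.0218 0.1142
229 291 0.147 [ 0.5365 -0.073 ] 0.0262 -0.1737
229 291 0.123 [ 0.5463 -0.0702] 0.0361 -0.1762
229 600 0.147 [0.4038 0.1573] 0.028 0.0921
229 600 0.123 [0.3989 0.1857] 0.0381 0.1191
```

The wrist view shows the strip level in the picture (yaw right), its right end at (291,195–229); the fingers hide the pad. The positions agree with the top view to about 2–3 mm, so I move over the pad.

Call:
step_arm:
  targets: "-1 0.03 0.015 -0.03 0 0 0; -1 0.06 0.03 -0.05 0 0 0; -1 0.088 0.045 -0.08 0 0 0; -1 0.088 0.045 -0.11 0 0 0; -1 0.088 0.045 -0.12 0 0 0; -1 0.088 0.045 -0.13 0 0 0; -1 0.088 0.045 -0.135 0 0 0; -1 0.088 0.045 -0.135 0 0 0; -1 0.088 0.045 -0.135 0 0 0"

```text
clock: 2.57
eef_pos: [0.5516, -0.0368, 0.1548]
tool_rot: [-0.262, 0.965, -0.0, 0.001]
ft_force: [-0.5, -0.3, -0.7]
grip_width: -0.0003
grasp_force: 0.0
```

```bash
python3 - <<'E'
from h import *
a=bot.camera("wrist")[180:330,230:430,::-1]; b=bot.camera("scene")[130:250,310:470,::-1]
cv2.imwrite("pics/w2.png",np.vstack([cv2.resize(a,(400,300)),cv2.resize(b,(400,300))]))
o=bot.get_obs();print({k:np.round(o[k],3) for k in("clock","eef_pos","ft_force")})
E
```

```text
{'clock': np.float64(2.667), 'eef_pos': array([ 0.552, -0.037,  0.155]), 'ft_force': array([-1.375, -0.93 , -0.155])}
```

View pics/w2.png

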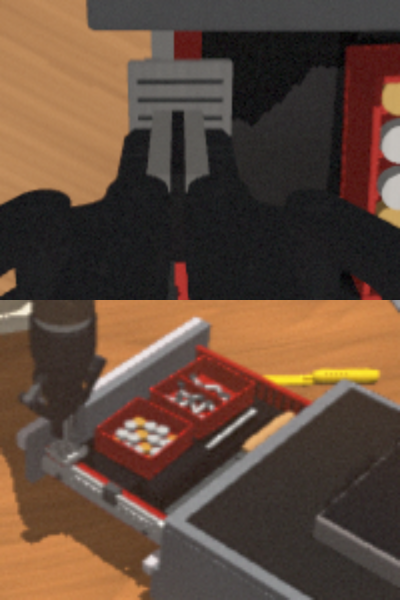

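The fingertips stand over the ribbed pad, centred across it and clear of the front panel. Pressing down.

Call:
step_arm:
  targets: "-1 0 0 -0.012 0 0 0; -1 0 0 -0.02 0 0 0; -1 0 0 -0.026 0 0 0; -1 0 0 -0.032 0 0 0; -1 0 0 -0.038 0 0 0; -1 0 0 -0.044 0 0 0; -1 0 0 -0.05 0 0 0; -1 0 0 -0.05 0 0 0; -1 0 0 -0.05 0 0 0"

```text
clock: 3.42
eef_pos: [0.5514, -0.037, 0.1297]
tool_rot: [-0.262, 0.965, -0.0, 0.0]
ft_force: [-3.6, -0.1, 8.1]
grip_width: 0.0001
grasp_force: 4.0
```

Call:
step_arm:
  targets: "-1 0.005 0.003 -0.001 0 0 0; -1 0.01 0.006 -0.001 0 0 0; -1 0.015 0.009 -0.001 0 0 0; -1 0.02 0.012 -0.001 0 0 0; -1 0.02 0.012 -0.001 0 0 0"

```text
clock: 3.83
eef_pos: [0.5625, -0.0306, 0.1297]
tool_rot: [-0.262, 0.965, -0.0, 0.001]
ft_force: [-1.7, 0.8, 7.5]
grip_width: 0.0001
grasp_force: 3.9
```

Call:
step_arm:
  targets: "-1 0.01 0.006 -0.001 0 0 0; -1 0.02 0.012 -0.001 0 0 0; -1 0.03 0.0175 -0.001 0 0 0; -1 0.04 0.0234 -0.001 0 0 0; -1 0.05 0.029 -0.001 0 0 0; -1 0.06 0.035 -0.001 0 0 0; -1 0.07 0.041 -0.001 0 0 0; -1 0.08 0.047 -0.001 0 0 0; -1 0.088 0.0515 -0.001 0 0 0; -1 0.088 0.0515 -0.001 0 0 0"

```text
clock: 4.67
eef_pos: [0.6073, -0.0043, 0.1294]
tool_rot: [-0.262, 0.965, 0.0, 0.002]
ft_force: [-0.2, 1.4, 7.1]
grip_width: 0.0002
grasp_force: 3.9
```

```bash
python3 - <<'E'
from h import *
a=bot.camera("wrist")[180:330,230:430,::-1]; b=bot.camera("scene")[130:250,310:470,::-1]
c=bot.camera("top")[150:290,150:340,::-1]
cv2.imwrite("pics/w3.png",np.hstack([np.vstack([cv2.resize(a,(380,290)),cv2.resize(b,(380,290))]),cv2.resize(c,(400,580))]))
o=bot.get_obs();print({k:np.round(o[k],3) for k in("clock","eef_pos","ft_force")})
E
```

```text
{'clock': np.float64(4.817), 'eef_pos': array([ 0.607, -0.004,  0.13 ]), 'ft_force': array([-1.005,  2.219,  8.233])}
```

View pics/w3.png

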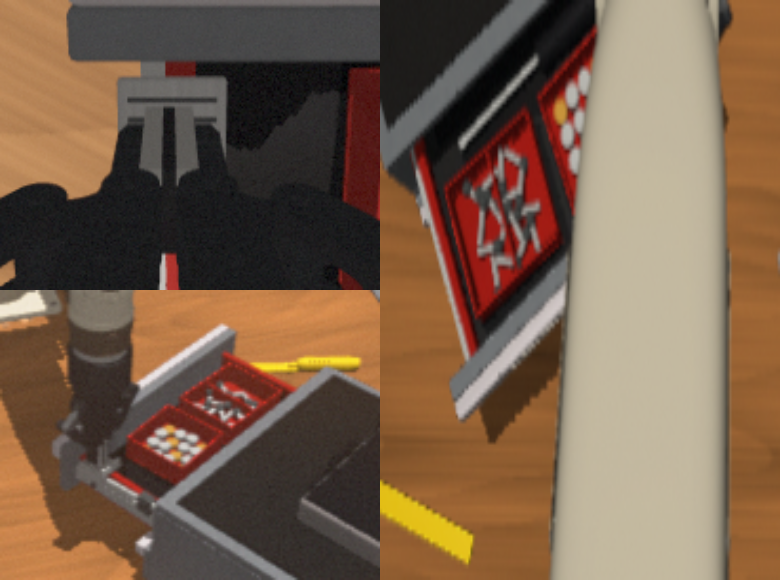

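The drawer has moved in with the finger on the pad; the strip's left outer corner is at panel (457,420). Computing travel.

```bash
python3 - <<'E'
from h import *
i=bot.camera_info("top")
p=onz(i,186.6,251.4,.147)[:2];print(p,(p-[.3374,.2154])@[.863,.505],(p-[.3374,.2154])@[-.505,.863])
E
```

```text
[0.39253293 0.24978398] 0.06494362757583863 0.0018312455052180159
```

Call:
step_arm:
  targets: "-1 0 0 0.02 0 0 0; -1 0 0 0.05 0 0 0; -1 0 0 0.09 0 0 0; -1 0 0 0.12 0 0 0; -1 -0.05 0.02 0.13 0 0 0; -1 -0.11 0.05 0.13 0 0 0; -1 -0.18 0.08 0.13 0 0 0; -1 -0.25 0.12 0.13 0 0 0; -1 -0.3 0.15 0.13 0 0 0; -1 -0.322 0.158 0.13 0 0 0"

```text
clock: 5.65
eef_pos: [0.4408, 0.075, 0.1928]
tool_rot: [-0.263, 0.965, 0.001, -0.001]
ft_force: [-1.1, 0.6, 0.3]
grip_width: -0.0001
grasp_force: 0.0
```

```bash
python3 - <<'E'
from h import *
a=bot.camera("scene")[110:250,290:470,::-1]
c=bot.camera("top")[130:270,150:340,::-1]
cv2.imwrite("pics/w4.png",np.hstack([cv2.resize(a,(380,296)),cv2.resize(c,(400,296))]))
o=bot.get_obs();print({k:np.round(o[k],3) for k in("clock","eef_pos","ft_force")})
E
```

```text
{'clock': np.float64(5.75), 'eef_pos': array([0.443, 0.074, 0.193]), 'ft_force': array([-0.36 , -0.36 ,  0.408])}
```

View pics/w4.png

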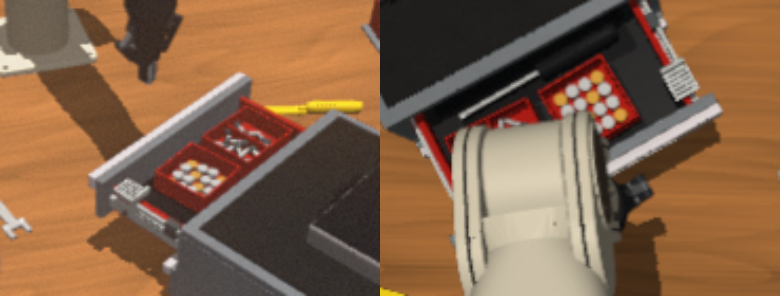

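The lever's pad stands up again, the finger is off, and the bins lie in place. I lower in front of the strip, then push.

Call:
step_arm:
  targets: "-1 0 0 -0.04 0 0 0; -1 0 0 -0.09 0 0 0; -1 0 0 -0.13 0 0 0; -1 0 0 -0.142 0 0 0; -1 0.01 0.006 -0.142 0 0 0; -1 0.02 0.012 -0.142 0 0 0; -1 0.03 0.0175 -0.142 0 0 0; -1 0.04 0.0234 -0.142 0 0 0; -1 0.05 0.029 -0.142 0 0 0; -1 0.06 0.035 -0.142 0 0 0"

```text
clock: 6.58
eef_pos: [0.4749, 0.0912, 0.1224]
tool_rot: [-0.262, 0.965, -0.0, -0.0]
ft_force: [-3.5, -2.9, 1.3]
grip_width: -0.0001
grasp_force: 1.2
```

Call:
step_arm:
  targets: "-1 0.015 0.0088 0 0 0 0; -1 0.03 0.0175 0 0 0 0; -1 0.045 0.0263 0 0 0 0; -1 0.06 0.035 0 0 0 0; -1 0.075 0.044 0 0 0 0; -1 0.09 0.0526 0 0 0 0; -1 0.105 0.0614 0 0 0 0; -1 0.12 0.07 0 0 0 0; -1 0.135 0.079 0 0 0 0; -1 0.14 0.082 0 0 0 0"

```text
clock: 7.42
eef_pos: [0.5466, 0.1336, 0.1218]
tool_rot: [-0.262, 0.965, 0.0, 0.001]
ft_force: [-0.2, -0.7, 0.1]
grip_width: -0.0001
grasp_force: 0.0
```

Call:
step_arm:
  targets: "-1 0.01 0.0058 0 0 0 0; -1 0.02 0.0117 0 0 0 0; -1 0.03 0.0175 0 0 0 0; -1 0.04 0.0234 0 0 0 0; -1 0.05 0.029 0 0 0 0; -1 0.06 0.035 0 0 0 0; -1 0.065 0.038 0 0 0 0; -1 0.068 0.04 0 0 0 0"

```text
clock: 8.08
eef_pos: [0.5792, 0.1527, 0.1216]
tool_rot: [-0.262, 0.965, -0.0, 0.0]
ft_force: [-2.2, -1.7, 1.3]
grip_width: 0.0003
grasp_force: 1.6
```

Call:
step_arm:
  targets: "-1 0.004 0.0023 0 0 0 0; -1 0.008 0.0047 0 0 0 0; -1 0.012 0.007 0 0 0 0; -1 0.014 0.0082 0 0 0 0"

```text
clock: 8.42
eef_pos: [0.5857, 0.1565, 0.1217]
tool_rot: [-0.262, 0.965, 0.0, 0.0]
ft_force: [-2.9, -1.7, 0.0]
grip_width: -0.0002
grasp_force: 1.4
```

Call:
step_arm:
  targets: "-1 0.003 0.0018 0 0 0 0; -1 0.006 0.0035 0 0 0 0; -1 0.009 0.0053 0 0 0 0; -1 0.009 0.0053 0 0 0 0"

```text
clock: 8.75
eef_pos: [0.5905, 0.1593, 0.1217]
tool_rot: [-0.262, 0.965, 0.0, 0.0]
ft_force: [-1.9, -1.4, -1.2]
grip_width: -0.0001
grasp_force: 0.8
```

Call:
step_arm:
  targets: "-1 0.002 0.0012 0 0 0 0; -1 0.004 0.0023 0 0 0 0; -1 0.004 0.0023 0 0 0 0"

```text
clock: 9.0
eef_pos: [0.5922, 0.1603, 0.1218]
tool_rot: [-0.262, 0.965, 0.0, 0.0]
ft_force: [-1.9, -0.3, -1.2]
grip_width: -0.0
grasp_force: 1.1
```

Face is at about 0.203; no stop yet, so I continue gently.

Call:
step_arm:
  targets: "-1 0.002 0.0012 0 0 0 0; -1 0.004 0.0023 0 0 0 0; -1 0.004 0.0023 0 0 0 0"

```text
clock: 9.25
eef_pos: [0.5943, 0.1615, 0.1218]
tool_rot: [-0.262, 0.965, 0.0, 0.0]
ft_force: [-2.0, -1.1, -0.9]
grip_width: 0.0001
grasp_force: 1.1
```

Call:
step_arm:
  targets: "-1 0.002 0.0012 0 0 0 0; -1 0.004 0.0023 0 0 0 0; -1 0.004 0.0023 0 0 0 0"

```text
clock: 9.5
eef_pos: [0.5963, 0.1627, 0.1218]
tool_rot: [-0.262, 0.965, 0.0, 0.0]
ft_force: [-1.4, 0.4, -0.6]
grip_width: -0.0003
grasp_force: 1.1
```

Call:
step_arm:
  targets: "-1 0.002 0.0012 0 0 0 0; -1 0.004 0.0023 0 0 0 0; -1 0.004 0.0023 0 0 0 0"

```text
clock: 9.75
eef_pos: [0.598, 0.1637, 0.1218]
tool_rot: [-0.262, 0.965, 0.0, -0.0]
ft_force: [-2.7, -1.9, -0.9]
grip_width: 0.0001
grasp_force: 1.7
```

Call:
step_arm:
  targets: "-1 0.002 0.0012 0 0 0 0; -1 0.004 0.0023 0 0 0 0; -1 0.004 0.0023 0 0 0 0"

```text
clock: 10.0
eef_pos: [0.598, 0.1637, 0.1219]
tool_rot: [-0.261, 0.965, -0.001, -0.002]
ft_force: [-8.3, -4.5, 3.2]
grip_width: 0.0001
grasp_force: 4.8
```

Call:
step_arm:
  targets: "-1 0.002 0.0012 0 0 0 0; -1 0.004 0.0023 0 0 0 0; -1 0.004 0.0023 0 0 0 0"

```text
clock: 10.25
eef_pos: [0.5979, 0.1637, 0.1218]
tool_rot: [-0.261, 0.965, -0.001, -0.004]
ft_force: [-13.8, -7.4, 7.1]
grip_width: 0.0001
grasp_force: 7.8
```

The stop is reached: force is rising with no movement. Backing off.

Call:
step_arm:
  targets: "-1 -0.01 -0.006 0 0 0 0; -1 -0.03 -0.018 0 0 0 0; -1 -0.07 -0.041 0 0 0 0; -1 -0.12 -0.07 0.02 0 0 0; -1 -0.18 -0.105 0.06 0 0 0; -1 -0.24 -0.14 0.1 0 0 0; -1 -0.3 -0.175 0.1 0 0 0; -1 -0.3 -0.175 0.1 0 0 0; -1 -0.3 -0.175 0.1 0 0 0"

```text
clock: 11.0
eef_pos: [0.4521, 0.0781, 0.1731]
tool_rot: [-0.261, 0.965, 0.0, 0.002]
ft_force: [0.8, 0.2, -0.8]
grip_width: -0.0003
grasp_force: 0.0
```

```bash
python3 - <<'E'
from h import *
a=bot.camera("scene")[90:310,290:550,::-1]
c=bot.camera("top")[10:270,90:340,::-1]
cv2.imwrite("pics/w5.png",np.hstack([cv2.resize(a,(400,338)),cv2.resize(c,(380,338))]))
E
```

```text
(no output)
```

View pics/w5.png

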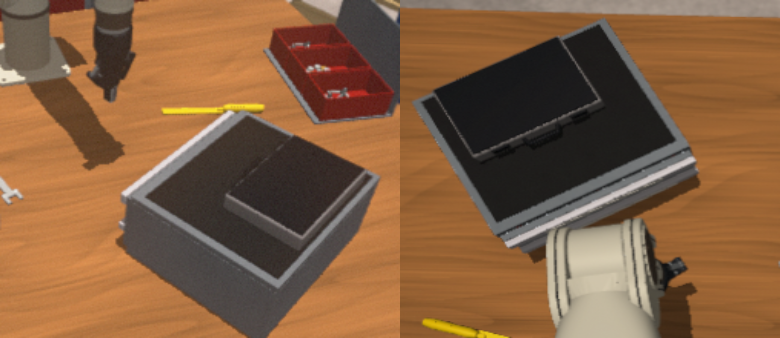

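The front sits flush against the carcass all along and the arm is clear.

```bash
python3 -c "
from workcell import bot
print(bot.job_done())"
```

```text
the job is handed in; nothing more can be done
None
```

The upper drawer is fully shut on its stop, with the lever held down past the catch and then let go, the bench items left alone and the arm clear; the job is handed in at about 11 s, and no verdict was returned.

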